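# Refit a row of reed blocks in the concertina's reed pan

## Task

The four freshly tuned reed blocks stand in a row in the oak rack: move the row over to the hexagonal rosewood reed pan, rearranged into the order of the pan's seats, so that every block stands upright, squarely and centred on the leather seat made for it, the one of its own length with an airway hole for each of its notes, between the two end cleats. Either way round is right and any may go first; keep the blocks upright, lower each on to its seat rather than dropping it, and leave the pitch pipe and the reed lifter where they lie.

Things in the scene. Friction and masses are not known exactly. Their poses are not given: they have to be found in the camera images.
- block3_mid (a point): Middle of the three-note reed block, the shortest: 62 mm long (x), three aluminium reed plates a side, about 78 g. Pale wood, 54 mm high, stands on a 28 mm wide sole; a dark rail along its top, 18 mm wide (y) and 18 high, is for holding. Point on the centre line 27 mm above the sole. Starts in one of 4 parallel grooves 54 mm apart in an oak rack; groove floor 14 mm above the bench, strips between 6 mm higher.
- block4_mid (a point): Middle of the four-note reed block, the second shortest: 81 mm long (x), four aluminium reed plates a side, about 94 g. Pale wood, 54 mm high, stands on a 28 mm wide sole; a dark rail along its top, 18 mm wide (y) and 18 high, is for holding. Point on the centre line 27 mm above the sole. Starts in the oak rack, like block3.
- block5_mid (a point): Middle of the five-note reed block, the second longest: 100 mm long (x), five aluminium reed plates a side, about 110 g. Pale wood, 54 mm high, stands on a 28 mm wide sole; a dark rail along its top, 18 mm wide (y) and 18 high, is for holding. Point on the centre line 27 mm above the sole. Starts in the oak rack, like block3.
- block6_mid (a point): Middle of the six-note reed block, the longest: 119 mm long (x), six aluminium reed plates a side, about 126 g. Pale wood, 54 mm high, stands on a 28 mm wide sole; a dark rail along its top, 18 mm wide (y) and 18 high, is for holding. Point on the centre line 27 mm above the sole. Starts in the oak rack, like block3.
- seat3: Seat of the three-note block: cream leather strip 66 x 30 x 2 mm with three dark holes, between two pale wooden cleats, 8 mm high, 80 mm apart. Origin at its centre on the pan's top face, 2 mm below the leather's top; x along the strip. Fixed in the pan, a 16 mm thick hexagonal rosewood board, 246 mm across flats, 6 mm rim; its 4 seats are parallel, 54 mm apart.
- seat4: Seat of the four-note block: cream leather strip 85 x 30 x 2 mm with four dark holes, between two pale wooden cleats, 8 mm high, 99 mm apart. Origin at its centre on the pan's top face, 2 mm below the leather's top; x along the strip. Fixed in the pan, like seat3.
- seat5: Seat of the five-note block: cream leather strip 104 x 30 x 2 mm with five dark holes, between two pale wooden cleats, 8 mm high, 118 mm apart. Origin at its centre on the pan's top face, 2 mm below the leather's top; x along the strip. Fixed in the pan, like seat3.
- seat6: Seat of the six-note block: cream leather strip 123 x 30 x 2 mm with six dark holes, between two pale wooden cleats, 8 mm high, 137 mm apart. Origin at its centre on the pan's top face, 2 mm below the leather's top; x along the strip. Fixed in the pan, like seat3.
- pitch_pipe: Bystander: round black and chrome chromatic pitch pipe, 69 mm across, 16 mm thick, lying on the bench to one side of the rack and pan. Origin at the centre of its underside.
- lifter: Bystander: reed lifter, 22 mm thick wooden grip and thin steel blade, 182 mm long in all (along its x, blade to +x), lying on the bench to one side of the rack and pan. Origin on the bench under its middle.

How it is judged:
By the outcome, as a careful person would: the job done as asked, in the order asked, and still so for the second after the job is handed in, with the robot touching nothing.
It also fails if it takes over 99 s, if anything falls off the work surface, if the arm or the gripper's body presses on something with over 40 N, if the wrist force passes 120 N, or if a joint passes its speed limit or range.

## Robot

A 7-joint arm with a two-finger parallel gripper is mounted at the origin on the work surface. World frame = base frame: x ahead of the robot, y to its left, z up, the work surface at z = 0. Lengths are in m, angles in rad, forces in N, time in s.
With the tool pointing down it reaches from about 0.4 to 0.85 m from the base axis. Payload 10.4 kg.
Tool frame: the origin (TCP) lies between the finger pads; the fingertips stand 22 mm ahead of it and the grasp point (between the pads) lies 3 mm ahead of it; z points along the fingers, y is the line along which they close (so a half turn about z gives the same grasp; the last joint's range is limited). The gripper opens to 85 mm and grips with 20 to 120 N. Pads are 22 mm wide; open, the fingers measure 114 mm over their backs; the gripper's body (76 mm by 85 mm) begins 54 mm behind the grasp point. The pads swing forward as they close: fully open they stand 13 mm farther back than shut.
Start: joints at [-1.126, 0.332, -0.065, 1.46, 0.022, 1.35, -0.088], TCP at [0.282, 0.558, 0.253] pointing down, gripper open.
Joint ranges: [-2.6, 2.6], [-0.5, 2.12], [-1.47, 1.34], [0.16, 2.42], [-1.27, 4.41], [0.06, 2.06], [-2.6, 2.6]. Speed limits (rad/s): [2.22, 2.22, 2.79, 2.79, 3.14, 3.14, 3.14].

## Interface

Orientations are given as a unit quaternion [x, y, z, w].
In Python, from workcell import manip, camera, ticket, boxes_of, outline_of gives the robot as it stands.
- The arm moves only by the tool carry_out, never from a script. Its argument "deltas" is a list of rows, each a list of 5 numbers: the shift along the tool's x, y, z as a fraction of full scale, then the turn about the tool's z as a fraction of full scale, then the opening, from -1 (shut) to 1 (fully open), so that 0 is half open. In form: [[tx, ty, tz, spin, gripper], ...]. A call has 1 to 20 rows; each row is the pose to reach, as a shift and turn from the pose commanded when the call began, along the tool's axes at that moment; what a row does not reach only later rows make up. Full scale, the value 1, is 150 mm for a shift and 30 degrees for a turn. A row lasts 1/8 s, in which the tool goes at most 62.5 mm and 10.7 degrees, less where a joint would pass 70% of its speed; a pose out of reach is approached as far as the arm can. A call with a number of a shift or a turn outside -1 to 1 is refused whole. A call with a gripper value outside its range is refused whole. The fingers move at their own pace and stop on an object; "force" is the grip in N (left out, the last holds). Time passes only in rows, so rows that repeat a pose let the fingers close. It gives the time, the measured TCP pose, the force, the opening and the grip force at its end, in the units of the state.
- manip.get_obs(): the state, without advancing time (a new reading comes with each control period).
- camera(name): name is "scene" or "top"; returns a dict with "img" (480x640x3 uint8, red, green, blue), "depth" (480x640 float32, m along the optical axis (not along the pixel's ray), 0 where there is no reading), "vertical_fov" (degrees; the focal length in pixels is half the picture's height over the tangent of half this angle, whatever the lens; pixels are square), "cx", "cy" (the principal point, pixels), "R" (3x3) and "t" (3): a world point X has camera coordinates R X + t. Camera axes: x right, y down, z forward; pixel columns grow to the right and rows downward; lengths in m; the calibration is good to about 2 mm. A picture is of the moment at which its call begins.
- ticket.hand_in(): hands the job in; it is judged then, once.
Trained networks look in a picture, given as the dict that the camera call returned (one of the last four; its "shot" number tells which), for a name from the list of things; names that differ only in an ending like _2 or _b are one class to them, and where a whole thing is asked for, a point or a joint stands for the part that bears it (a point fixed in the world has none). Each returns a list of dicts, best first, with "conf" (0 to 1); they miss things now and then, are a little off and sometimes report something else, mostly with a low value. They report only what shows in the picture. A call takes as long as a camera call.
- boxes_of(query, picture): "position" ([x, y, z] in m, in world coordinates, good to about 4 mm: the middle of the surface that is visible of it).
- outline_of(query, picture): "region" (480x640 bool, what is visible of it).
The state is a dict: "clock": time; "joint_pos": joint angles; "joint_velocities": joint speeds; "tau": joint torques, N m; "position": TCP position; "ee_rot": TCP orientation; "ft_force": force on the tool from outside, world axes, zero at the start; "torque": the same for the moment, N m; "grip_width": opening from 0.0 (shut) to 1.0 (fully open); "grasp_force": force on a finger pad.
Only numpy, scipy, OpenCV 4.12 (cv2) and the standard library are available. Lean on these libraries where they do the work, as an engineer would, in place of code of your own. Each camera call takes 0.05 s, during which the arm holds its last target. There are 200 camera calls.

## Working session

There is one attempt and no reset: what is moved stays moved. The work goes in short steps, Python scripts to look and compute and a tool call to move; the robot and the scene stay as the last step left them, time stands still between calls to the robot, and variables do not carry over. Pictures are saved under pics/ and viewed, at most 14 in all, crops included, and the job is handed in when it is done.

Besides the shell and the picture viewer there is one more tool, called after ">>>" as name([rows], argument=value, ...), one row to a line, values as JSON. carry_out: Moves the arm, as the interface text tells. Its arguments: {"type":"object","properties":{"deltas":{"type":"array","items":{"type":"array","items":{"type":"number"}}},"force":{"type":"number"}},"required":["deltas"]}

```bash
mkdir -p pics; cat > h.py <<'E'
import numpy as np, cv2
from workcell import manip, camera, ticket, boxes_of, outline_of
def cloud(p):
    f=240/np.tan(np.radians(p['vertical_fov'])/2); v,u=np.mgrid[:480,:640]; d=p['depth']
    c=np.stack([(u-p['cx'])/f*d,(v-p['cy'])/f*d,d],-1)
    return (c-p['t'])@p['R']
def save(p,n,crop=None,s=1):
    im=p['img'][:,:,::-1]
    if crop: a,b,c,d=crop; im=im[b:d,a:c]
    cv2.imwrite('pics/'+n,cv2.resize(im,None,fx=s,fy=s,interpolation=cv2.INTER_CUBIC))
NAMES=['block3_mid','block4_mid','block5_mid','block6_mid','seat3','seat4','seat5','seat6','pitch_pipe','lifter']
E
cat > a.py <<'E'
from h import *
o=manip.get_obs(); print(o['position'],o['ee_rot'],o['clock'],o['grip_width'])
for cn in ['top','scene']:
    p=camera(cn); save(p,cn+'0.png'); X=cloud(p); print(cn,p['vertical_fov'],p['cx'],p['cy'],np.round(p['R'],3).tolist(),p['t'])
    for n in NAMES:
        b=boxes_of(n,p); r=outline_of(n,p)
        print(n,[(np.round(k['position'],4).tolist(),round(k['conf'],2)) for k in b[:3]])
        for k in r[:2]:
            m=k['region']; pts=X[m&(p['depth']>0)]
            if len(pts)<10: continue
            vv,uu=np.where(m); z=pts[:,2]
            t=pts[z>np.percentile(z,95)-.006] if 'block' in n else pts
            (cx,cy),(w,h),a=cv2.minAreaRect((t[:,:2]*1000).astype(np.float32))
            print('   ',round(k['conf'],2),'px',int(uu.mean()),int(vv.mean()),m.sum(),'rect',np.round([cx,cy,w,h,a],1),'z',np.round(np.percentile(z,[5,50,95]),4))
E
python3 a.py
```

```text
[0.28170617 0.55751445 0.25254326] [ 2.31768116e-01  9.72770806e-01 -6.98315553e-04 -1.13046062e-04] 0.0 0.9999844276925066
top 52.63308256672996 315.90258287428816 242.40639857760476 [[0.027, -1.0, -0.007], [-0.996, -0.027, -0.09], [0.09, 0.009, -0.996]] [0.00560244 0.54404803 1.16799675]
block3_mid [([0.5927, -0.2306, 0.0663], 0.56)]
    0.92 px 421 222 378 rect [ 599.  -236.8   61.1   18.1    7.9] z [0.0202 0.0643 0.0704]
block4_mid [([0.5837, -0.1251, 0.0714], 0.94)]
    0.73 px 377 224 375 rect [ 586.7 -130.    79.4   17.3    5.2] z [0.0291 0.0658 0.071 ]
    0.57 px 146 245 646 rect [524.3 440.9  65.1  65.9   1.6] z [0.0073 0.016  0.0201]
block5_mid [([0.5722, -0.0749, 0.0665], 0.57)]
    0.66 px 355 229 495 rect [575.1 -77.2  98.4  18.1   6.9] z [0.0245 0.0661 0.0707]
block6_mid [([0.5805, -0.1794, 0.0624], 0.63)]
    0.76 px 400 227 641 rect [ 584.  -186.2  117.8   18.4    7. ] z [0.0242 0.0652 0.0703]
seat3 [([0.5795, 0.0913, 0.0196], 0.93), ([0.6177, 0.2486, 0.0143], 0.77), ([0.5992, 0.1957, 0.0167], 0.76)]
    0.91 px 245 218 580 rect [599.9 197.4  34.  135.2  77.8] z [0.0
[... 2827 characters left out ...]
, 0.85), ([0.5841, 0.0884, 0.0139], 0.8), ([0.6179, 0.2438, 0.0209], 0.63)]
    0.76 px 351 274 497 rect [581.9  87.8  31.7 111.2  76.9] z [0.0146 0.0174 0.0223]
    0.75 px 373 285 434 rect [590.6 141.1  30.9  98.1  78.5] z [0.0147 0.0178 0.0239]
seat6 [([0.6017, 0.1916, 0.0187], 0.85), ([0.5841, 0.0884, 0.0139], 0.8), ([0.6179, 0.2438, 0.0209], 0.63)]
    0.76 px 351 274 497 rect [581.9  87.8  31.7 111.2  76.9] z [0.0146 0.0174 0.0223]
    0.75 px 373 285 434 rect [590.6 141.1  30.9  98.1  78.5] z [0.0147 0.0178 0.0239]
pitch_pipe [([0.5322, 0.4434, 0.0156], 0.9)]
    0.73 px 529 311 933 rect [522.4 443.1  79.9  73.7   3.1] z [0.0036 0.0156 0.0187]
lifter [([0.4363, -0.412, 0.0144], 0.56)]
```

```bash
cat > b.py <<'E'
from h import *
import sys
for cn in ['top','scene']:
    p=camera(cn); X=cloud(p)
    crop=(205,175,445,290) if cn=='top' else (180,190,440,360)
    save(p,cn+'1.png',crop,3)
    for k in outline_of('seat3',p):
        m=k['region']; pts=X[m&(p['depth']>0)]; vv,uu=np.where(m)
        if len(pts)<10: continue
        (cx,cy),(w,h),a=cv2.minAreaRect((pts[:,:2]*1000).astype(np.float32))
        lea=pts[(pts[:,2]<.021)]
        print(cn,round(k['conf'],2),'px',int(uu.mean()),int(vv.mean()),m.sum(),'rect',np.round([cx,cy,w,h,a],1),'z',np.round(np.percentile(pts[:,2],[5,50,95]),4))
E
python3 b.py
```

```text
top 0.86 px 267 222 319 rect [588.9 142.2  28.8  93.3  78.1] z [0.0141 0.018  0.0235]
top 0.85 px 225 213 605 rect [612.3 248.3  31.2 155.1  78.8] z [0.014  0.0181 0.0233]
top 0.8 px 246 218 583 rect [600.1 195.8  32.  136.4  78.4] z [0.014  0.0179 0.0233]
top 0.78 px 288 229 464 rect [576.   89.9  32.3 112.4  77.9] z [0.014  0.0177 0.023 ]
scene 0.69 px 421 309 933 rect [613.3 246.1  34.3 155.4  78.1] z [0.0148 0.0177 0.0226]
scene 0.67 px 352 273 505 rect [578.9  89.5  32.4 117.2  80.6] z [0.0149 0.0178 0.0233]
scene 0.66 px 397 296 816 rect [596.7 194.4  34.9 147.   79.6] z [0.0143 0.0176 0.0227]
scene 0.6 px 374 285 499 rect [591.2 139.3  35.2  98.1  79.5] z [0.0145 0.0176 0.0237]
```

View pics/top1.png

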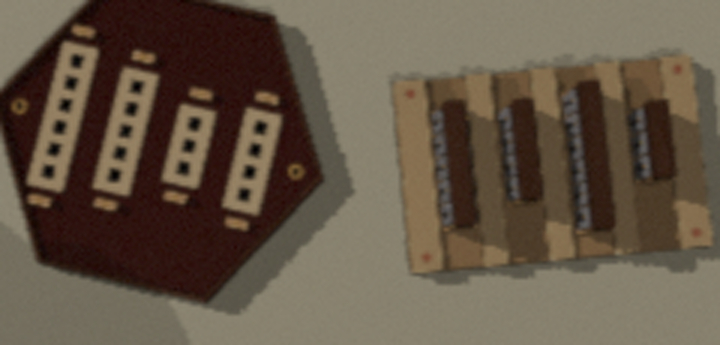

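View pics/scene1.png

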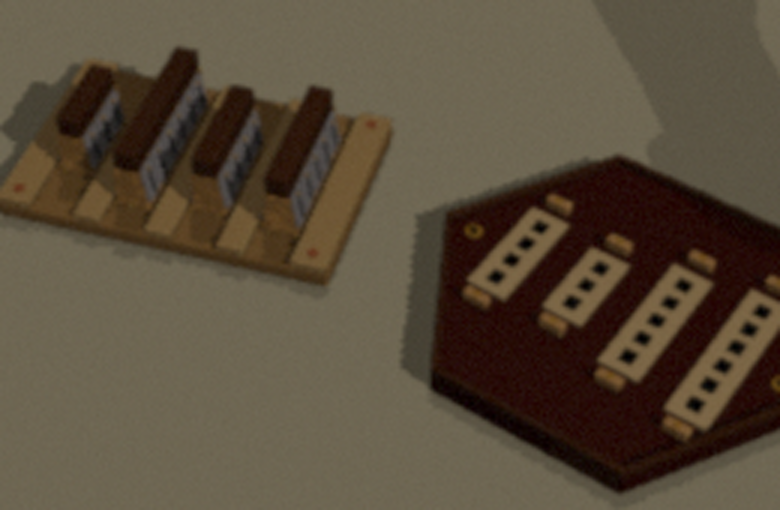

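```bash
cat > c.py <<'E'
from h import *
p=camera('scene'); X=cloud(p).reshape(-1,3)*1000
a=np.radians(7); ex=np.array([np.cos(a),np.sin(a)]); ey=np.array([-ex[1],ex[0]])
for n,c,L in [('5',(576,-77.5),100),('4',(588,-131),81),('3',(600,-237),62)]:
    q=X[:,:2]-c; x=q@ex; y=q@ey; s=(abs(x)<L/2-6)&(abs(y)<26)
    for z in range(16,74,4):
        k=s&(abs(X[:,2]-z)<2)
        if k.sum()>3: print(n,z,k.sum(),np.round(np.percentile(y[k],[5,50,95]),1))
E
python3 c.py
```

```text
5 16 61 [11.9 16.4 25.1]
5 20 135 [-24.3  19.5  25.7]
5 24 31 [11.4 12.7 21.3]
5 28 28 [10.3 11.9 13. ]
5 32 25 [10.5 11.6 12.7]
5 36 26 [ 9.4 11.  12.6]
5 40 25 [ 8.9 10.6 11.7]
5 44 29 [ 8.4  9.9 11.5]
5 48 48 [ 6.8  8.4 10.7]
5 52 19 [6.6 7.4 9.9]
5 56 24 [6.9 7.8 8.8]
5 60 17 [6.5 7.6 8.4]
5 64 72 [-8.6  1.7  8. ]
5 68 185 [-8.3 -0.2  7.8]
5 72 8 [-7.9  2.7  7.6]
4 16 46 [-10.9  13.5  23.9]
4 20 102 [-24.   19.4  25. ]
4 24 24 [11.6 12.7 24. ]
4 28 24 [11.  12.1 13.3]
4 32 22 [ 9.5 11.4 12.3]
4 36 25 [ 9.3 11.1 13. ]
4 40 20 [ 8.5 10.5 11.6]
4 44 27 [ 8.6  9.8 11.1]
4 48 37 [ 7.   8.6 10.1]
4 52 17 [6.3 7.8 8.8]
4 56 18 [6.9 7.5 8.1]
4 60 19 [6.4 7.4 8.4]
4 64 55 [-8.   2.   8.4]
4 68 143 [-8.7 -0.7  7.2]
4 72 6 [-6.1 -2.4  3.5]
3 16 27 [-13.8  13.   22.6]
3 20 34 [-23.8  13.1  22.6]
3 24 21 [ 9.  12.7 13.9]
3 28 22 [10.1 12.1 13.8]
3 32 20 [ 8.8 10.8 13.7]
3 36 20 [ 9.1 10.9 14.1]
3 40 16 [ 8.8 10.3 12. ]
3 44 23 [ 8.  10.  11.1]
3 48 28 [ 6.4  8.4 10. ]
3 52 14 [ 6.4  7.8 10.1]
3 56 19 [6.6 7.6 8.8]
3 60 23 [6.1 7.5 9. ]
3 64 33 [-8.4  3.3  8.2]
3 68 101 [-8.9 -0.8  7.9]
3 72 5 [-5.6  0.2  3.4]
```

```bash
cat > plan.py <<'E'
# usage: plan.py x y z(mm) yaw(deg of tool x) ncalls  -> deltas per call (tool axes, fractions)
from h import *
import sys
from scipy.spatial.transform import Rotation as Ro
def plan(x,y,z,yaw,n=None,start=None):
    o=manip.get_obs(); P=np.array(o['position'])*1000; R=Ro.from_quat(o['ee_rot'])
    cur=np.degrees(np.arctan2(*R.as_matrix()[[1,0],0]))
    print('at',P.round(1),'yaw',cur.round(2),'t',round(o['clock'],2))
    d=np.array([x,y,z])-P; turn=(yaw-cur+90)%180-90
    while True:
        k=n or 1; out=[];c=cur;ok=True
        for i in range(k):
            a=np.radians(c); M=np.array([[np.cos(a),np.sin(a),0],[np.sin(a),-np.cos(a),0],[0,0,-1]])
            t=M.T@(d/k)/150; s=-turn/k/30; out.append([*t,s]); c+=turn/k; ok&=max(abs(np.array(out[-1])))<=1
        if ok or n: break
        n=k+1 if not n else n
        if not ok: 
            kk=k+1; n=None
            for kk in range(k+1,9):
                r=plan_k(d,turn,cur,kk)
                if np.abs(r).max()<=1: out=r;break
            break
    for r in out: print(np.round(r,3).tolist(),'rows>=',round(max(np.linalg.norm(r[:3])*150/62.5,abs(r[3])*30/10.7),1))
def plan_k(d,turn,cur,k):
    out=[];c=cur
    for i in range(k):
        a=np.radians(c); M=np.array([[np.cos(a),np.sin(a),0],[np.sin(a),-np.cos(a),0],[0,0,-1]])
        out.append([*(M.T@(d/k)/150),-turn/k/30]); c+=turn/k
    return out
if __name__=='__main__':
    v=[float(q) for q in sys.argv[1:]]; plan(*v[:4])
E
python3 plan.py 575.8 -77.4 150 7
```

```text
at [281.8 557.9 253.3] yaw 153.2 t 2.35
[-0.732, -0.579, 0.138, -0.225] rows>= 2.3
[-0.659, -0.661, 0.138, -0.225] rows>= 2.3
[-0.576, -0.734, 0.138, -0.225] rows>= 2.3
[-0.486, -0.797, 0.138, -0.225] rows>= 2.3
[-0.388, -0.849, 0.138, -0.225] rows>= 2.3
```

>>> carry_out([
  [-0.732,-0.579,0.138,-0.225,0.3],
  [-0.732,-0.579,0.138,-0.225,-0.2],
  [-0.732,-0.579,0.138,-0.225,-0.2],
  [-0.732,-0.579,0.138,-0.225,-0.2],
], force=40)

```text
clock: 2.85
position: [0.3411, 0.4304, 0.2329]
ee_rot: [0.175, 0.985, 0.0, 0.0]
ft_force: [0.1, 1.5, 0.1]
grip_width: 0.399
grasp_force: 0.0
```

>>> carry_out([
  [-0.659,-0.661,0.138,-0.225,-0.2],
  [-0.659,-0.661,0.138,-0.225,-0.2],
  [-0.659,-0.661,0.138,-0.225,-0.2],
  [-0.659,-0.661,0.138,-0.225,-0.2],
])

```text
clock: 3.35
position: [0.3993, 0.305, 0.2122]
ee_rot: [0.116, 0.993, 0.0, 0.0]
ft_force: [-0.6, 0.3, -0.1]
grip_width: 0.398
grasp_force: 0.0
```

>>> carry_out([
  [-0.576,-0.734,0.138,-0.225,-0.2],
  [-0.576,-0.734,0.138,-0.225,-0.2],
  [-0.576,-0.734,0.138,-0.225,-0.2],
  [-0.576,-0.734,0.138,-0.225,-0.2],
])

```text
clock: 3.85
position: [0.4582, 0.1786, 0.1914]
ee_rot: [0.057, 0.998, 0.0, -0.0]
ft_force: [0.1, 1.4, 0.4]
grip_width: 0.396
grasp_force: 0.0
```

>>> carry_out([
  [-0.486,-0.797,0.138,-0.225,-0.2],
  [-0.486,-0.797,0.138,-0.225,-0.2],
  [-0.486,-0.797,0.138,-0.225,-0.2],
  [-0.486,-0.797,0.138,-0.225,-0.2],
])

```text
clock: 4.35
position: [0.5172, 0.0518, 0.1705]
ee_rot: [-0.002, 1.0, 0.0, -0.0]
ft_force: [-0.8, 0.9, -0.6]
grip_width: 0.399
grasp_force: 0.0
```

>>> carry_out([
  [-0.388,-0.849,0.138,-0.225,-0.2],
  [-0.388,-0.849,0.138,-0.225,-0.2],
  [-0.388,-0.849,0.138,-0.225,-0.2],
  [-0.388,-0.849,0.138,-0.225,-0.2],
])

```text
clock: 4.85
position: [0.576, -0.0751, 0.1496]
ee_rot: [-0.061, 0.998, 0.001, -0.0]
ft_force: [-0.3, 0.1, -1.1]
grip_width: 0.402
grasp_force: 0.0
```

```bash
cat > m.py <<'E'
from h import *
# leather / rail measured on its known plane from colour+depth, both views
S={'4':(578,90),'3':(589.5,141.5),'5':(599,195.5),'6':(612.5,247.5)}; LS={'3':66,'4':85,'5':104,'6':123}
B={'5':(575.8,-77.4),'4':(588,-131),'6':(584.8,-186.6),'3':(600.3,-237.1)}; LB={'3':62,'4':81,'5':100,'6':119}
def onplane(p,z):
    f=240/np.tan(np.radians(p['vertical_fov'])/2); v,u=np.mgrid[:480,:640]
    r=np.stack([(u-p['cx'])/f,(v-p['cy'])/f,np.ones(u.shape)],-1)@p['R']; C=-p['R'].T@p['t']
    return (C+r*((z-C[2])/r[...,2])[...,None])*1000
def rect(q): 
    (cx,cy),(w,h),a=cv2.minAreaRect(q.astype(np.float32)); 
    if h>w: w,h,a=h,w,a-90
    return np.array([cx,cy,w,h,a])
if __name__=='__main__':
  for cn in ['top','scene']:
    p=camera(cn); X=cloud(p)*1000; P=onplane(p,.018); g=cv2.cvtColor(p['img'],cv2.COLOR_RGB2HSV)
    for n,c in S.items():
        a=np.radians(-12); e=np.array([np.cos(a),np.sin(a)]); q=P[...,:2]-c; x=q@e; y=q@[-e[1],e[0]]
        w=(abs(x)<LS[n]/2+3.5)&(abs(y)<23)&(g[...,2]>95)
        w=cv2.morphologyEx(w.astype(np.uint8),cv2.MORPH_CLOSE,np.ones((5,5)))>0
        print(cn,'seat',n,rect(P[w][:,:2]).round(1),w.sum(),'z',np.median(X[w][:,2]).round(1))
    for n,c in B.items():
        w=(np.hypot(*(X[...,:2]-c).transpose(2,0,1))<LB[n]/2+12)&(X[...,2]>62)&(X[...,2]<76)
        a=np.radians(7); q=X[...,:2]-c; w&=abs(q@[-np.sin(a),np.cos(a)])<20
        if w.sum()>20: print(cn,'block',n,rect(X[w][:,:2]).round(1),rect(onplane(p,.068)[w][:,:2]).round(1),w.sum())
  print(manip.get_obs()['position'])
E
python3 m.py
```

```text
top seat 4 [577.8  88.8  84.2  29.6 -11.5] 401 z 17.8
top seat 3 [588.9 141.6  66.   30.8 -11.8] 325 z 17.7
top seat 5 [599.9 194.7 104.4  31.4 -11.6] 524 z 17.7
top seat 6 [610.9 247.6 123.1  31.3 -11.9] 617 z 17.8
top block 6 [ 544.9 -194.6   41.8   15.4   -4.1] [ 545.3 -193.    40.5   14.2    0.6] 69
top block 3 [ 598.6 -236.9   62.    19.     5.5] [ 598.  -236.3   62.2   19.6    4.5] 204
scene seat 4 [579.3  90.3  80.5  27.6 -11.7] 356 z 17.5
scene seat 3 [591.7 142.5  69.   29.9 -12.3] 352 z 17.5
scene seat 5 [601.3 195.4 103.6  30.3 -12. ] 604 z 17.4
scene seat 6 [614.1 248.  126.3  30.1 -12. ] 768 z 17.5
scene block 5 [577.  -78.1 103.4  19.4   6.1] [579.2 -76.3 103.7  19.2   7. ] 311
scene block 4 [ 588.9 -132.    83.2   19.7    6.5] [ 591.3 -130.    84.2   20.2    7.7] 248
scene block 6 [ 586.3 -186.7  121.5   19.5    7.2] [ 588.8 -184.2  122.9   21.3    6.9] 350
scene block 3 [ 600.4 -236.8   68.1   20.6    7.7] [ 602.9 -234.7   66.    21.7    6.5] 188
[ 0.57576673 -0.07380845  0.14991713]
```

>>> carry_out([
  [0,0,0.17,0,-0.2],
  [0,0,0.33,0,-0.2],
  [0,0,0.33,0,-0.2],
  [0,0,0.33,0,-0.2],
])

```text
clock: 5.45
position: [0.5762, -0.0761, 0.1015]
ee_rot: [-0.061, 0.998, 0.0, 0.001]
ft_force: [1.0, -0.2, 0.7]
grip_width: 0.393
grasp_force: 0.0
```

```bash
cat > look.py <<'E'
from h import *
import sys
o=[manip.get_obs()]
n=sys.argv[1]
for cn in ['top','scene']:
    p=camera(cn); o.append(manip.get_obs())
    if cn=='scene': save(p,n+'.png',tuple(int(a) for a in sys.argv[2:6]),4)
for k in o: print(np.round(np.array(k['position'])*1000,1),k['ee_rot'].round(4),k['ft_force'].round(1),k['grip_width'].round(3))
E
python3 look.py s2 180 160 360 280
```

```text
Traceback (most recent call last):
  File "look.py", line 8, in <module>
    for k in o: print(np.round(np.array(k['position'])*1000,1),k['ee_rot'].round(4),k['ft_force'].round(1),k['grip_width'].round(3))
                                                                                                           ^^^^^^^^^^^^^^^^^^^^^
AttributeError: 'float' object has no attribute 'round'
```

View pics/s2.png

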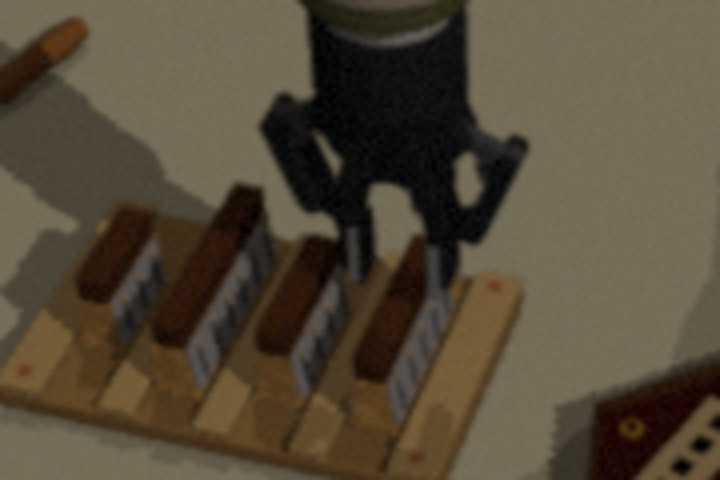

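>>> carry_out([
  [0,-0.01,0.09,0,-0.2],
  [0,-0.01,0.18,0,-0.2],
  [0,-0.01,0.18,0,-0.2],
  [0,-0.01,0.18,0,-1],
  [0,-0.01,0.18,0,-1],
  [0,-0.01,0.18,0,-1],
  [0,-0.01,0.18,0,-1],
  [0,-0.01,0.18,0,-1],
])

```text
clock: 6.55
position: [0.5759, -0.0789, 0.0733]
ee_rot: [-0.061, 0.998, 0.0, 0.0]
ft_force: [0.1, -0.5, -2.3]
grip_width: 0.2
grasp_force: 41.0
```

>>> carry_out([
  [0,0,-0.1,0,-1],
  [0,0,-0.3,0,-1],
  [0,0,-0.45,0,-1],
  [0,0,-0.45,0,-1],
])

```text
clock: 7.05
position: [0.5772, -0.0792, 0.1434]
ee_rot: [-0.06, 0.998, -0.0, 0.002]
ft_force: [-0.5, 0.0, -0.9]
grip_width: 0.202
grasp_force: 41.0
```

```bash
cat > plan.py <<'E'
# usage: plan.py x y z(mm) yaw [x0 y0 z0 yaw0]: fewest calls of straight motion, as tool-axis fractions
from h import *
import sys
o=manip.get_obs(); P=np.array(o['position'])*1000; qx,qy=o['ee_rot'][:2]; cur=np.degrees(2*np.arctan2(qy,qx))
v=[float(q) for q in sys.argv[1:]]
print('at',P.round(1),'yaw',round(cur%360,2),'t',round(o['clock'],2),'grip',o['grip_width'],o['ft_force'].round(1))
if len(v)>4: P=np.array(v[4:7]); cur=v[7]
d=np.array(v[:3])-P; turn=(v[3]-cur+90)%180-90
for k in range(1,9):
    out=[]
    for i in range(k):
        a=np.radians(cur+turn*i/k); c,s=np.cos(a),np.sin(a)
        out.append([*(np.array([[c,s,0],[s,-c,0],[0,0,-1]])@d/k/150),-turn/k/30])
    if np.abs(out).max()<=1: break
for r in out: print(np.round(r,3).tolist(),'rows>=',round(max(np.linalg.norm(r[:3])*2.4,abs(r[3])*2.8),1))
E
python3 plan.py 600.9 195 135 168.2
```

```text
at [577.2 -79.2 143.4] yaw 186.93 t 7.05 grip 0.20157266829952677 [-0.5  0.  -0.9]
[-0.189, 0.898, 0.028, 0.312] rows>= 2.2
[-0.04, 0.916, 0.028, 0.312] rows>= 2.2
```

>>> carry_out([
  [-0.06,0.3,0.01,0.1,-1],
  [-0.13,0.6,0.02,0.21,-1],
  [-0.189,0.898,0.028,0.312,-1],
  [-0.189,0.898,0.028,0.312,-1],
])

```text
clock: 7.55
position: [0.5871, 0.0633, 0.1355]
ee_rot: [0.018, 1.0, 0.001, -0.001]
ft_force: [-0.4, -0.3, -0.8]
grip_width: 0.199
grasp_force: 41.0
```

>>> carry_out([
  [-0.01,0.3,0.01,0.1,-1],
  [-0.03,0.6,0.02,0.21,-1],
  [-0.04,0.916,0.028,0.312,-1],
  [-0.04,0.916,0.028,0.312,-1],
  [-0.04,0.916,0.028,0.312,-1],
])

```text
clock: 8.18
position: [0.5994, 0.1939, 0.1319]
ee_rot: [0.103, 0.995, -0.001, -0.0]
ft_force: [0.1, -1.3, -1.9]
grip_width: 0.201
grasp_force: 41.0
```

```bash
sed -i "s/k\['grip_width'\].round(3)/round(k['grip_width'],3)/" look.py; python3 look.py s3 300 200 480 320; python3 plan.py 600.9 195 90 168.2
```

```text
[599.4 193.9 131.9] [ 1.027e-01  9.947e-01 -6.000e-04 -3.000e-04] [ 0.1 -1.3 -1.9] 0.201
[599.6 193.3 132. ] [ 1.033e-01  9.947e-01 -6.000e-04 -2.000e-04] [-0.1 -0.3 -0.8] 0.197
[599.7 193.2 132.2] [ 1.035e-01  9.946e-01 -4.000e-04 -0.000e+00] [ 0.8  0.1 -1.1] 0.198
at [599.7 193.2 132.2] yaw 168.11 t 8.28 grip 0.19839353387313832 [ 0.8  0.1 -1.1]
[-0.005, 0.013, 0.282, -0.003] rows>= 0.7
```

View pics/s3.png

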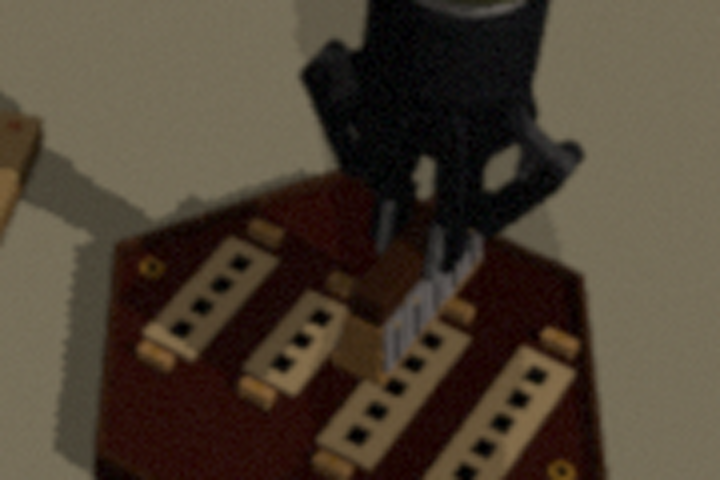

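>>> carry_out([
  [-0.006,0.012,0.1,0,-1],
  [-0.006,0.012,0.2,0,-1],
  [-0.006,0.012,0.29,0,-1],
  [-0.006,0.012,0.33,0,-1],
  [-0.006,0.012,0.33,0,-1],
])

```text
clock: 8.9
position: [0.6005, 0.1967, 0.0823]
ee_rot: [0.103, 0.995, -0.0, -0.0]
ft_force: [0.3, 0.1, -1.4]
grip_width: 0.195
grasp_force: 41.0
```

```bash
cat > seatchk.py <<'E'
# seatchk.py n seat|rack : rail rectangle from depth in both views, compared with the target seat
from h import *
from m import S,rect
import sys
T={'4':(578.8,89.3),'3':(589.8,142.2),'5':(600.9,195.0),'6':(611.9,247.9)}
n=sys.argv[1]; c=np.array(T[n]); a=np.radians(-11.8); e=np.array([np.cos(a),np.sin(a)]); f=np.array([-e[1],e[0]]); L={'3':62,'4':81,'5':100,'6':119}[n]
for cn in ['top','scene']:
    p=camera(cn); X=cloud(p)*1000; q=X[...,:2]-c; hs=cv2.cvtColor(p['img'],cv2.COLOR_RGB2HSV)
    w=(abs(q@e)<L/2+10)&(abs(q@f)<16)&(X[...,2]>60)&(X[...,2]<82)&(hs[...,1]>70)
    if w.sum()<9: continue
    x=q[w]@e;y=q[w]@f; print(cn,w.sum(),'x',np.percentile(x,[1,99]).round(1),'y',np.percentile(y,[2,98]).round(1),'z',np.percentile(X[w][:,2],[50,90]).round(1),rect(X[w][:,:2]).round(1))
E
python3 seatchk.py 5; python3 plan.py 600.9 195 77 168.2
```

```text
scene 316 x [-22.9  51.2] y [-6.5 11.7] z [76.3 78.9] [612.8 194.8  79.7  19.5 -10.9]
at [601.1 196.9  83.3] yaw 168.23 t 9.0 grip 0.1982668580561952 [ 0.5  0.7 -1.4]
[-0.002, -0.013, 0.042, 0.001] rows>= 0.1
```

>>> carry_out([
  [-0.002,-0.012,0,0,-1],
  [-0.002,-0.012,0.015,0,-1],
  [-0.002,-0.012,0.03,0,-1],
  [-0.002,-0.012,0.038,0,-1],
  [-0.002,-0.012,0.038,0,-1],
])

```text
clock: 9.62
position: [0.6006, 0.1951, 0.0773]
ee_rot: [0.103, 0.995, 0.0, -0.0]
ft_force: [-1.8, -0.6, 1.9]
grip_width: 0.204
grasp_force: 41.4
```

```bash
python3 seatchk.py 5; python3 plan.py 600.9 195 77 168.2
```

```text
scene 299 x [-25.3  51.2] y [-8.5  9.9] z [71.1 73.6] [603.5 195.2  98.9  20.3 -11. ]
at [600.6 195.1  77.3] yaw 168.23 t 9.72 grip 0.2025227253845704 [-2.1 -0.8  1.8]
[-0.002, -0.0, 0.002, 0.001] rows>= 0.0
```

>>> carry_out([
  [0,0,0,0,-0.2],
  [0,0,0,0,-0.2],
  [0,0,0,0,-0.2],
  [0,0,0,0,-0.2],
  [0,0,-0.1,0,-0.2],
  [0,0,-0.3,0,-0.2],
  [0,0,-0.3,0,-0.2],
])

```text
clock: 10.6
position: [0.6024, 0.1955, 0.1258]
ee_rot: [0.103, 0.995, 0.001, 0.002]
ft_force: [-0.9, -0.5, -0.0]
grip_width: 0.406
grasp_force: 0.0
```

```bash
python3 seatchk.py 5; python3 plan.py 588.3 -131 115 187
```

```text
top 24 x [33.  48.1] y [-7.6  1.9] z [71.8 73.7] [640.9 181.3  18.5   7.9  17. ]
scene 380 x [-43.4  50.8] y [-7.9 10.1] z [70.7 72.8] [601.8 195.9 101.3  19.  -11.5]
at [600.9 195.1 122.9] yaw 168.23 t 10.7 grip 0.3962388232488417 [0.6 0.1 0.4]
[-0.12, -0.715, 0.018, -0.209] rows>= 1.7
[-0.042, -0.724, 0.018, -0.209] rows>= 1.7
[0.037, -0.724, 0.018, -0.209] rows>= 1.7
```

>>> carry_out([
  [-0.06,-0.36,0.01,-0.1,-0.2],
  [-0.12,-0.715,0.018,-0.209,-0.2],
  [-0.12,-0.715,0.018,-0.209,-0.2],
])

```text
clock: 11.08
position: [0.596, 0.0803, 0.1191]
ee_rot: [0.051, 0.999, -0.001, -0.0]
ft_force: [-0.2, 1.4, -0.4]
grip_width: 0.403
grasp_force: 0.0
```

>>> carry_out([
  [-0.02,-0.36,0.01,-0.1,-0.2],
  [-0.042,-0.724,0.018,-0.209,-0.2],
  [-0.042,-0.724,0.018,-0.209,-0.2],
])

```text
clock: 11.45
position: [0.5915, -0.0275, 0.1164]
ee_rot: [-0.003, 1.0, -0.001, -0.0]
ft_force: [0.4, 1.0, -0.5]
grip_width: 0.4
grasp_force: 0.0
```

>>> carry_out([
  [0.02,-0.36,0.01,-0.1,-0.2],
  [0.037,-0.724,0.018,-0.209,-0.2],
  [0.037,-0.724,0.018,-0.209,-0.2],
  [0.037,-0.724,0.018,-0.209,-0.2],
  [0.037,-0.724,0.018,-0.209,-0.2],
])

```text
clock: 12.08
position: [0.5885, -0.1288, 0.1138]
ee_rot: [-0.063, 0.998, 0.001, -0.0]
ft_force: [-0.2, 0.4, 0.2]
grip_width: 0.401
grasp_force: 0.0
```

```bash
python3 m.py | grep block; python3 plan.py 588.3 -131 73.5 187
```

```text
scene block 4 [ 589.4 -131.8   80.6   19.     6.8] [ 591.9 -129.8   84.2   19.9    6.9] 224
scene block 6 [ 591.9 -186.4  115.    20.1    7. ] [ 595.9 -184.   114.2   20.6    7.2] 283
scene block 3 [ 600.5 -237.3   64.2   20.3    6.2] [ 602.7 -235.    65.6   21.2    6.5] 189
at [ 588.5 -129.4  114. ] yaw 187.15 t 12.18 grip 0.39994223563277226 [ 0.1 -0.4 -0.5]
[0.002, -0.011, 0.27, 0.005] rows>= 0.6
  return _methods._mean(a, axis=axis, dtype=dtype,
  ret = ret.dtype.type(ret / rcount)
```

Descend, grip, and lift in one go (about 95 mm so it clears the standing blocks).

>>> carry_out([
  [0,-0.011,0.1,0,-0.2],
  [0,-0.011,0.2,0,-0.2],
  [0,-0.011,0.27,0,-0.2],
  [0,-0.011,0.27,0,-0.2],
  [0,-0.011,0.27,0,-1],
  [0,-0.011,0.27,0,-1],
  [0,-0.011,0.27,0,-1],
  [0,-0.011,0.27,0,-1],
  [0,-0.011,0.27,0,-1],
])

```text
clock: 13.3
position: [0.5886, -0.1327, 0.0739]
ee_rot: [-0.061, 0.998, 0.0, 0.0]
ft_force: [-0.7, 0.3, 2.5]
grip_width: 0.198
grasp_force: 42.4
```

>>> carry_out([
  [0,0,-0.1,0,-1],
  [0,0,-0.3,0,-1],
  [0,0,-0.45,0,-1],
  [0,0,-0.45,0,-1],
])

```text
clock: 13.8
position: [0.5895, -0.133, 0.1435]
ee_rot: [-0.061, 0.998, -0.0, 0.002]
ft_force: [0.7, 0.8, -1.7]
grip_width: 0.198
grasp_force: 42.0
```

```bash
python3 plan.py 578.8 89.3 135 168.2
```

```text
at [ 589.5 -133.   143.5] yaw 187.03 t 13.8 grip 0.19757272734159656 [ 0.7  0.8 -1.7]
[-0.055, 0.74, 0.028, 0.314] rows>= 1.8
[0.067, 0.739, 0.028, 0.314] rows>= 1.8
```

>>> carry_out([
  [-0.03,0.37,0.01,0.15,-1],
  [-0.055,0.74,0.028,0.314,-1],
  [-0.055,0.74,0.028,0.314,-1],
])

```text
clock: 14.18
position: [0.5822, -0.0154, 0.1357]
ee_rot: [0.017, 1.0, 0.001, -0.001]
ft_force: [-0.8, -1.1, -0.9]
grip_width: 0.198
grasp_force: 42.0
```

>>> carry_out([
  [0.03,0.37,0.01,0.15,-1],
  [0.067,0.739,0.028,0.314,-1],
  [0.067,0.739,0.15,0.314,-1],
  [0.067,0.739,0.25,0.314,-1],
  [0.067,0.739,0.34,0.314,-1],
  [0.067,0.739,0.34,0.314,-1],
])

```text
clock: 14.92
position: [0.5769, 0.0881, 0.0846]
ee_rot: [0.104, 0.995, -0.001, -0.001]
ft_force: [-0.0, -1.2, 0.5]
grip_width: 0.198
grasp_force: 42.0
```

```bash
python3 seatchk.py 4; python3 plan.py 578.8 89.3 77.3 168.2
```

```text
scene 240 x [-13.1  40.3] y [-9.8  9.4] z [77.7 80.4] [590.7  85.4  56.3  22.2 -11. ]
at [577.8  88.8  86.1] yaw 168.13 t 15.03 grip 0.19715689971830425 [ 0.  -0.8 -0.6]
[-0.006, 0.005, 0.058, -0.002] rows>= 0.1
```

>>> carry_out([
  [-0.006,0.004,0.01,0,-1],
  [-0.006,0.004,0.03,0,-1],
  [-0.006,0.004,0.045,0,-1],
  [-0.006,0.004,0.055,0,-1],
  [-0.006,0.004,0.06,0,-1],
  [-0.006,0.004,0.06,0,-1],
])

```text
clock: 15.78
position: [0.5785, 0.0902, 0.0778]
ee_rot: [0.103, 0.995, 0.0, -0.0]
ft_force: [-5.2, 0.2, 9.6]
grip_width: 0.195
grasp_force: 43.4
```

```bash
python3 seatchk.py 4; python3 plan.py 578.8 89.3 77.3 168.2
```

```text
scene 217 x [-14.1  41.1] y [-7.8 10.6] z [70.8 73.3] [589.8  85.6  61.7  23.9   1.9]
at [578.5  90.2  77.8] yaw 168.2 t 15.88 grip 0.19932939913740286 [-4.9 -0.   9.7]
[-0.003, -0.005, 0.003, 0.0] rows>= 0.0
```

>>> carry_out([
  [0,0,-0.003,0,-1],
  [0,0,-0.003,0,-0.2],
  [0,0,-0.003,0,-0.2],
  [0,0,-0.003,0,-0.2],
  [0,0,-0.003,0,-0.2],
  [0,0,-0.1,0,-0.2],
  [0,0,-0.28,0,-0.2],
  [0,0,-0.28,0,-0.2],
])

```text
clock: 16.88
position: [0.5801, 0.0902, 0.1219]
ee_rot: [0.103, 0.995, 0.001, 0.002]
ft_force: [0.5, -0.1, 0.1]
grip_width: 0.398
grasp_force: 0.0
```

```bash
python3 seatchk.py 4; python3 plan.py 585.5 -186.6 112 187
```

```text
scene 275 x [-28.6  41.1] y [-6.4 11.5] z [70.6 72.9] [581.1  91.5  82.   20.3 -12.8]
at [578.7  90.2 119.5] yaw 168.2 t 16.98 grip 0.39897679940044894 [-0.7  0.1 -0.5]
[-0.211, -0.898, 0.025, -0.313] rows>= 2.2
[-0.061, -0.921, 0.025, -0.313] rows>= 2.2
```

>>> carry_out([
  [-0.1,-0.45,0.01,-0.15,-0.2],
  [-0.211,-0.898,0.025,-0.313,-0.2],
  [-0.211,-0.898,0.025,-0.313,-0.2],
  [-0.211,-0.898,0.025,-0.313,-0.2],
])

```text
clock: 17.48
position: [0.5816, -0.0489, 0.1146]
ee_rot: [0.022, 1.0, 0.0, -0.001]
ft_force: [-0.3, 0.8, -0.2]
grip_width: 0.397
grasp_force: 0.0
```

>>> carry_out([
  [-0.03,-0.46,0.01,-0.15,-0.2],
  [-0.061,-0.921,0.025,-0.313,-0.2],
  [-0.061,-0.921,0.025,-0.313,-0.2],
  [-0.061,-0.921,0.025,-0.313,-0.2],
  [-0.061,-0.921,0.025,-0.313,-0.2],
])

```text
clock: 18.1
position: [0.586, -0.1833, 0.1111]
ee_rot: [-0.062, 0.998, 0.001, -0.0]
ft_force: [-0.3, 0.4, -0.6]
grip_width: 0.4
grasp_force: 0.0
```

```bash
python3 seatchk.py 4;python3 seatchk.py 5; python3 m.py 2>&1| grep '^top.*block\|^scene.*block'; python3 plan.py 585.5 -186.6 73.5 187; python3 -c "
from h import *
p=camera('top'); save(p,'t4.png',(205,175,355,275),5)"
```

```text
top 268 x [-42.   37.2] y [-6.5 11.2] z [71.2 74. ] [577.2  92.3  80.6  18.5 -11.8]
scene 345 x [-40.4  41.1] y [-6.5 11.4] z [70.6 72.9] [578.8  91.5  84.2  19.6 -11.7]
top 342 x [-50.9  47.1] y [-7.8  9.8] z [71.1 74.1] [599.6 196.4 100.3  19.4 -11.8]
scene 448 x [-49.1  50.3] y [-7.7 10. ] z [70.7 73.1] [602.1 196.1 102.9  19.1 -11.4]
top block 6 [ 633.7 -174.8   17.4    7.8    2.3] [ 633.3 -174.2   16.9    7.1    0.7] 22
scene block 6 [ 587.  -186.5  118.6   20.2    7.5] [ 589.  -184.6  118.    20.6    6.9] 261
scene block 3 [ 600.6 -238.    63.    19.8    4.2] [ 603.3 -234.9   66.9   21.2    6.5] 188
at [ 585.5 -185.8  111.4] yaw 187.03 t 18.4 grip 0.3977132552505155 [-0.2 -0.7 -0.1]
[0.001, -0.005, 0.253, 0.001] rows>= 0.6
```

View pics/t4.png

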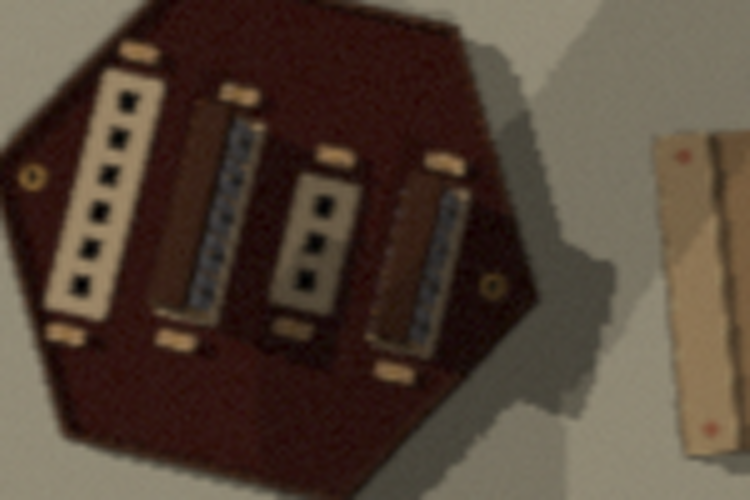

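>>> carry_out([
  [0,-0.005,0.1,0,-0.2],
  [0,-0.005,0.2,0,-0.2],
  [0,-0.005,0.25,0,-0.2],
  [0,-0.005,0.25,0,-0.2],
  [0,-0.005,0.25,0,-1],
  [0,-0.005,0.25,0,-1],
  [0,-0.005,0.25,0,-1],
  [0,-0.005,0.25,0,-1],
  [0,-0.005,0.25,0,-1],
])

```text
clock: 19.58
position: [0.5856, -0.1876, 0.0743]
ee_rot: [-0.061, 0.998, -0.0, 0.0]
ft_force: [-1.8, -1.7, 3.6]
grip_width: 0.199
grasp_force: 41.9
```

>>> carry_out([
  [0,0,-0.1,0,-1],
  [0,0,-0.3,0,-1],
  [0,0,-0.55,0,-1],
  [0,0,-0.65,0,-1],
  [0,0,-0.65,0,-1],
])

```text
clock: 20.2
position: [0.5857, -0.1874, 0.1721]
ee_rot: [-0.061, 0.998, -0.0, 0.001]
ft_force: [0.9, -0.3, -1.8]
grip_width: 0.204
grasp_force: 41.2
```

```bash
python3 plan.py 611.9 247.5 170 168.2
```

```text
at [ 585.7 -187.4  172.1] yaw 186.98 t 20.2 grip 0.20438661780633194 [ 0.9 -0.3 -1.8]
[-0.175, 0.952, 0.005, 0.209] rows>= 2.3
[-0.07, 0.966, 0.005, 0.209] rows>= 2.3
[0.035, 0.968, 0.005, 0.209] rows>= 2.3
```

>>> carry_out([
  [-0.09,0.48,0,0.1,-1],
  [-0.175,0.952,0.005,0.209,-1],
  [-0.175,0.952,0.005,0.209,-1],
  [-0.175,0.952,0.005,0.209,-1],
])

```text
clock: 20.7
position: [0.5935, -0.0407, 0.1691]
ee_rot: [-0.008, 1.0, 0.0, -0.001]
ft_force: [0.0, -0.8, -0.4]
grip_width: 0.196
grasp_force: 41.2
```

>>> carry_out([
  [-0.03,0.48,0,0.1,-1],
  [-0.07,0.966,0.005,0.209,-1],
  [-0.07,0.966,0.005,0.209,-1],
  [-0.07,0.966,0.005,0.209,-1],
])

```text
clock: 21.2
position: [0.6027, 0.1021, 0.1691]
ee_rot: [0.048, 0.999, -0.0, -0.0]
ft_force: [-0.1, -1.4, -2.2]
grip_width: 0.197
grasp_force: 41.2
```

>>> carry_out([
  [0.015,0.48,0,0.1,-1],
  [0.035,0.968,0.005,0.209,-1],
  [0.035,0.968,0.005,0.209,-1],
  [0.035,0.968,0.1,0.209,-1],
  [0.035,0.968,0.25,0.209,-1],
  [0.035,0.968,0.4,0.209,-1],
  [0.035,0.968,0.54,0.209,-1],
  [0.035,0.968,0.54,0.209,-1],
  [0.035,0.968,0.54,0.209,-1],
])

```text
clock: 22.32
position: [0.6123, 0.2468, 0.0896]
ee_rot: [0.103, 0.995, 0.0, 0.0]
ft_force: [-0.2, -0.9, -1.2]
grip_width: 0.193
grasp_force: 41.1
```

```bash
python3 seatchk.py 6; python3 plan.py 611.9 247.5 77.3 168.2
```

```text
top 56 x [-43.7  56.7] y [-9.8  4.4] z [78.3 81.4] [614.1 237.5 105.9  19.3  -0.9]
scene 206 x [-24.9  61.1] y [-9.1  9.5] z [76.  81.7] [613.1 249.1 120.8  21.6 -12.4]
at [612.4 247.5  90.1] yaw 168.15 t 22.43 grip 0.1970800865706845 [-0.3  1.  -1.5]
[0.003, -0.001, 0.085, -0.002] rows>= 0.2
```

>>> carry_out([
  [0.003,0,0.02,0,-1],
  [0.003,0,0.04,0,-1],
  [0.003,0,0.06,0,-1],
  [0.003,0,0.075,0,-1],
  [0.003,0,0.084,0,-1],
  [0.003,0,0.084,0,-1],
])

```text
clock: 23.18
position: [0.6111, 0.2477, 0.0782]
ee_rot: [0.103, 0.995, 0.0, -0.0]
ft_force: [-9.5, -3.2, 16.6]
grip_width: 0.199
grasp_force: 43.5
```

```bash
python3 seatchk.py 6; python3 plan.py 611.9 247.5 77.3 168.2
```

```text
top 97 x [-38.6  56.5] y [-8.6  6.2] z [71.3 74.2] [619.3 245.2  98.   16.4 -10.6]
scene 362 x [-29.8  59.5] y [-8.7  9.3] z [71.1 73.5] [612.7 248.2 119.4  19.1 -12.1]
at [611.1 247.7  78.2] yaw 168.17 t 23.27 grip 0.19800426537728222 [-9.6 -3.5 16.8]
[-0.005, -0.0, 0.006, -0.001] rows>= 0.0
```

>>> carry_out([
  [0,0,-0.006,0,-1],
  [0,0,-0.006,0,-1],
  [0,0,-0.006,0,-0.2],
  [0,0,-0.006,0,-0.2],
  [0,0,-0.006,0,-0.2],
  [0,0,-0.006,0,-0.2],
  [0,0,-0.1,0,-0.2],
  [0,0,-0.28,0,-0.2],
  [0,0,-0.28,0,-0.2],
])

```text
clock: 24.4
position: [0.6128, 0.2482, 0.1218]
ee_rot: [0.103, 0.995, 0.001, 0.002]
ft_force: [-0.6, 0.6, 0.3]
grip_width: 0.4
grasp_force: 0.0
```

```bash
python3 seatchk.py 6; python3 plan.py 600.5 -238 112 187
```

```text
top 210 x [-53.6  56.3] y [-8.7  8.5] z [71.  73.9] [611.8 248.  114.3  18.6 -12.1]
scene 468 x [-55.6  59.7] y [-8.4  9.1] z [71.  72.9] [612.4 248.  120.   18.2 -11.5]
at [611.4 247.7 119. ] yaw 168.17 t 24.5 grip 0.40219686115425585 [-0.8 -1.4 -0.4]
[-0.148, -0.796, 0.012, -0.157] rows>= 1.9
[-0.082, -0.806, 0.012, -0.157] rows>= 1.9
[-0.016, -0.81, 0.012, -0.157] rows>= 1.9
[0.051, -0.808, 0.012, -0.157] rows>= 1.9
```

>>> carry_out([
  [-0.07,-0.4,0.01,-0.08,-0.2],
  [-0.148,-0.796,0.012,-0.157,-0.2],
  [-0.148,-0.796,0.012,-0.157,-0.2],
])

```text
clock: 24.88
position: [0.6085, 0.1192, 0.1162]
ee_rot: [0.066, 0.998, -0.002, -0.0]
ft_force: [-1.2, 0.1, -0.5]
grip_width: 0.398
grasp_force: 0.0
```

>>> carry_out([
  [-0.04,-0.4,0.01,-0.08,-0.2],
  [-0.082,-0.806,0.012,-0.157,-0.2],
  [-0.082,-0.806,0.012,-0.157,-0.2],
])

```text
clock: 25.25
position: [0.6052, -0.0013, 0.1145]
ee_rot: [0.025, 1.0, -0.001, -0.0]
ft_force: [-0.7, 0.5, -0.4]
grip_width: 0.399
grasp_force: 0.0
```

>>> carry_out([
  [-0.01,-0.4,0.01,-0.08,-0.2],
  [-0.016,-0.81,0.012,-0.157,-0.2],
  [-0.016,-0.81,0.012,-0.157,-0.2],
])

```text
clock: 25.62
position: [0.602, -0.122, 0.1127]
ee_rot: [-0.016, 1.0, -0.001, -0.0]
ft_force: [0.0, 0.9, 0.2]
grip_width: 0.401
grasp_force: 0.0
```

>>> carry_out([
  [0.02,-0.4,0.01,-0.08,-0.2],
  [0.051,-0.808,0.012,-0.157,-0.2],
  [0.051,-0.808,0.012,-0.157,-0.2],
  [0.051,-0.808,0.012,-0.157,-0.2],
  [0.051,-0.808,0.012,-0.157,-0.2],
])

```text
clock: 26.25
position: [0.601, -0.2355, 0.1108]
ee_rot: [-0.063, 0.998, 0.001, -0.0]
ft_force: [-0.1, 0.3, 0.4]
grip_width: 0.403
grasp_force: 0.0
```

```bash
for i in 4 5 6; do python3 seatchk.py $i; done; python3 m.py 2>&1| grep '^top.*block\|^scene.*block'; python3 plan.py 600.3 -236.8 73.5 187
```

```text
top 271 x [-41.8  37.7] y [-6.5 11.2] z [71.  73.9] [577.4  92.1  80.8  18.5 -11.8]
scene 344 x [-39.7  40.6] y [-6.5 11.4] z [70.8 73.1] [579.4  91.5  82.8  19.5 -12.8]
top 344 x [-50.7  47.2] y [-7.9  9.8] z [71.5 74.6] [599.4 196.5  99.6  19.4 -12. ]
scene 452 x [-48.6  51.4] y [-7.8  9.9] z [70.7 73.2] [601.5 195.8 105.2  19.5 -11.4]
top 419 x [-60.8  55.1] y [-8.6  9.1] z [71.4 74.4] [609.5 248.8 118.7  19.4 -12.2]
scene 549 x [-58.5  59. ] y [-8.1  9.4] z [71.1 73. ] [611.8 248.3 121.4  18.6 -11.8]
top block 3 [ 581.6 -236.9   24.5   13.9    6.7] [ 580.9 -235.4   23.9   14.3    1.5] 50
scene block 3 [ 600.3 -237.6   63.2   19.6    8.1] [ 604.  -235.4   66.5   20.2    6.5] 159
at [ 600.2 -238.   111.1] yaw 187.02 t 26.65 grip 0.39784048152148704 [-0.2 -0.1 -0.2]
[-0.002, 0.008, 0.251, 0.001] rows>= 0.6
```

>>> carry_out([
  [0,0.004,0.1,0,-0.2],
  [0,0.004,0.2,0,-0.2],
  [0,0.004,0.25,0,-0.2],
  [0,0.004,0.25,0,-0.2],
  [0,0.004,0.25,0,-1],
  [0,0.004,0.25,0,-1],
  [0,0.004,0.25,0,-1],
  [0,0.004,0.25,0,-1],
  [0,0.004,0.25,0,-1],
])

```text
clock: 27.78
position: [0.6003, -0.2376, 0.0739]
ee_rot: [-0.061, 0.998, -0.0, 0.0]
ft_force: [0.2, 0.0, 2.0]
grip_width: 0.201
grasp_force: 44.3
```

>>> carry_out([
  [0,0,-0.1,0,-1],
  [0,0,-0.3,0,-1],
  [0,0,-0.55,0,-1],
  [0,0,-0.65,0,-1],
  [0,0,-0.65,0,-1],
])

```text
clock: 28.4
position: [0.6005, -0.2377, 0.1722]
ee_rot: [-0.061, 0.998, -0.0, 0.001]
ft_force: [-0.1, 0.3, -0.8]
grip_width: 0.197
grasp_force: 43.9
```

```bash
python3 plan.py 590.3 142.0 170 168.2
```

```text
at [ 600.5 -237.7  172.2] yaw 187.01 t 28.4 grip 0.1972350206032413 [-0.1  0.3 -0.8]
[-0.08, 0.84, 0.005, 0.209] rows>= 2.0
[0.012, 0.844, 0.005, 0.209] rows>= 2.0
[0.104, 0.838, 0.005, 0.209] rows>= 2.0
```

>>> carry_out([
  [-0.04,0.42,0,0.1,-1],
  [-0.08,0.84,0.005,0.209,-1],
  [-0.08,0.84,0.005,0.209,-1],
  [-0.08,0.84,0.005,0.209,-1],
])

```text
clock: 28.9
position: [0.596, -0.1112, 0.1692]
ee_rot: [-0.007, 1.0, -0.0, -0.001]
ft_force: [-0.5, -1.1, -0.7]
grip_width: 0.196
grasp_force: 43.9
```

>>> carry_out([
  [0.01,0.42,0,0.1,-1],
  [0.012,0.844,0.005,0.209,-1],
  [0.012,0.844,0.005,0.209,-1],
  [0.012,0.844,0.005,0.209,-1],
])

```text
clock: 29.4
position: [0.5932, 0.0136, 0.1691]
ee_rot: [0.049, 0.999, -0.001, -0.0]
ft_force: [0.3, -0.5, -1.0]
grip_width: 0.197
grasp_force: 43.9
```

>>> carry_out([
  [0.05,0.42,0,0.1,-1],
  [0.104,0.838,0.005,0.209,-1],
  [0.104,0.838,0.005,0.209,-1],
  [0.104,0.838,0.005,0.209,-1],
  [0.104,0.838,0.15,0.209,-1],
  [0.104,0.838,0.3,0.209,-1],
  [0.104,0.838,0.45,0.209,-1],
  [0.104,0.838,0.55,0.209,-1],
  [0.104,0.838,0.55,0.209,-1],
])

```text
clock: 30.52
position: [0.5896, 0.1403, 0.0862]
ee_rot: [0.104, 0.995, -0.001, -0.001]
ft_force: [-0.4, 0.0, 0.5]
grip_width: 0.197
grasp_force: 43.9
```

```bash
python3 seatchk.py 3; python3 plan.py 590.3 142.0 77.5 168.2
```

```text
scene 180 x [-17.9  32.3] y [-10.1   8.9] z [78.8 81.4] [596.5 138.9  50.2  26.9 -18.3]
at [590.4 141.4  87.8] yaw 168.13 t 30.62 grip 0.2014190335382545 [-0.2 -0.9 -0.6]
[0.001, 0.004, 0.069, -0.002] rows>= 0.2
```

>>> carry_out([
  [0,0.003,0.02,0,-1],
  [0,0.003,0.04,0,-1],
  [0,0.003,0.053,0,-1],
  [0,0.003,0.063,0,-1],
  [0,0.003,0.066,0,-1],
  [0,0.003,0.066,0,-1],
])

```text
clock: 31.38
position: [0.5899, 0.1426, 0.0779]
ee_rot: [0.103, 0.995, 0.0, -0.0]
ft_force: [-3.8, -1.8, 6.5]
grip_width: 0.201
grasp_force: 44.8
```

```bash
python3 seatchk.py 3; python3 plan.py 590.3 142.0 77.5 168.2
```

```text
scene 183 x [-20.5  31.3] y [-8.4 10.6] z [71.2 73.8] [594.5 142.1  54.2  20.2  -7.8]
at [589.9 142.6  77.9] yaw 168.2 t 31.48 grip 0.19918206234161723 [-4.4 -1.1  6.2]
[-0.003, -0.003, 0.003, -0.0] rows>= 0.0
```

>>> carry_out([
  [0,0,-0.003,0,-1],
  [0,0,-0.003,0,-0.2],
  [0,0,-0.003,0,-0.2],
  [0,0,-0.003,0,-0.2],
  [0,0,-0.003,0,-0.2],
  [0,0,-0.1,0,-0.2],
  [0,0,-0.28,0,-0.2],
  [0,0,-0.28,0,-0.2],
])

```text
clock: 32.48
position: [0.5915, 0.143, 0.1224]
ee_rot: [0.103, 0.995, 0.001, 0.002]
ft_force: [0.2, 0.2, -0.6]
grip_width: 0.398
grasp_force: 0.0
```

>>> carry_out([
  [0.1,-0.5,-0.3,0,-0.2],
  [0.2,-1,-0.5,0,-0.2],
  [0.2,-1,-0.5,0,-0.2],
  [0.2,-1,-0.5,0,-0.2],
])

```text
clock: 32.98
position: [0.5297, -0.0017, 0.196]
ee_rot: [0.106, 0.994, 0.0, 0.001]
ft_force: [0.0, 0.2, 0.8]
grip_width: 0.401
grasp_force: 0.0
```

>>> carry_out([
  [0,-0.5,0,0,-0.2],
  [0,-1,0,0,-0.2],
  [0,-1,0,0,-0.2],
  [0,-1,0,0,-0.2],
])

```text
clock: 33.48
position: [0.4988, -0.1463, 0.1939]
ee_rot: [0.104, 0.995, -0.0, -0.0]
ft_force: [0.1, 0.7, -0.2]
grip_width: 0.399
grasp_force: 0.0
```

```bash
for i in 4 3 5 6; do echo $i; python3 seatchk.py $i; done; cat > sole.py <<'E'
# leather/sole edges: cream pixels around each block on the leather plane, seat frame
from h import *
from m import onplane
T={'4':(578.8,89.3),'3':(589.8,142.2),'5':(600.9,195.0),'6':(611.9,247.9)}
a=np.radians(-11.8); e=np.array([np.cos(a),np.sin(a)]); f=np.array([-e[1],e[0]])
for cn in ['top','scene']:
    p=camera(cn); P=onplane(p,.072); d=cv2.cvtColor(p['img'],cv2.COLOR_RGB2LAB)
    for n,c in T.items():
        q=P[...,:2]-np.array(c); X=cloud(p)*1000
        w=(abs(q@e)<70)&(abs(q@f)<16)&(X[...,2]>66)&(X[...,2]<80)
        print(cn,n,'plane x',np.percentile((q@e)[w],[1,99]).mean().round(1),'y',np.percentile((q@f)[w],[2,98]).mean().round(1))
    save(p,cn+'5.png',(205,175,325,265) if cn=='top' else (320,230,470,350),5)
E
python3 sole.py
```

```text
4
top 273 x [-42.   37.4] y [-6.6 11.2] z [71.4 74.7] [577.   92.   80.6  18.3 -12.2]
scene 341 x [-39.2  40.3] y [-6.6 11.3] z [70.9 73.2] [579.8  91.3  81.3  19.6 -12. ]
3
top 214 x [-33.1  27.8] y [-8.2  9.6] z [71.2 73.8] [587.6 143.7  61.6  18.6 -11.7]
scene 279 x [-31.3  31.5] y [-7.7  9.5] z [70.5 72.8] [590.1 142.7  64.6  18.7 -12.1]
5
top 342 x [-51.   46.9] y [-7.9 10.1] z [71.3 74.3] [599.6 196.6 100.   19.3 -11.4]
scene 454 x [-48.8  51.2] y [-7.5  9.9] z [70.9 72.9] [601.7 195.3 103.5  20.  -12.1]
6
top 417 x [-60.4  55.4] y [-8.4  9.5] z [71.2 74.1] [609.7 249.  118.6  18.8 -11.8]
scene 542 x [-57.9  59.2] y [-8.1  9.3] z [71.  73.1] [611.5 248.2 121.6  18.9 -11.8]
top 4 plane x -2.2 y 2.3
top 3 plane x -2.4 y 0.6
top 5 plane x -1.9 y 0.9
top 6 plane x -2.7 y -0.0
scene 4 plane x 2.4 y 3.4
scene 3 plane x 2.3 y 1.8
scene 5 plane x 2.4 y 1.8
scene 6 plane x 2.0 y 1.1
```

View pics/top5.png

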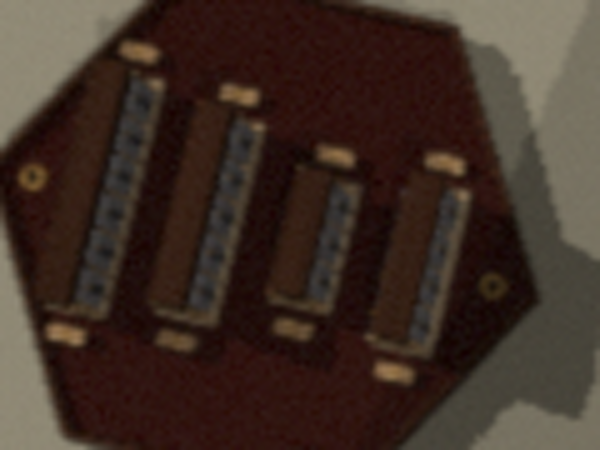

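View pics/scene5.png

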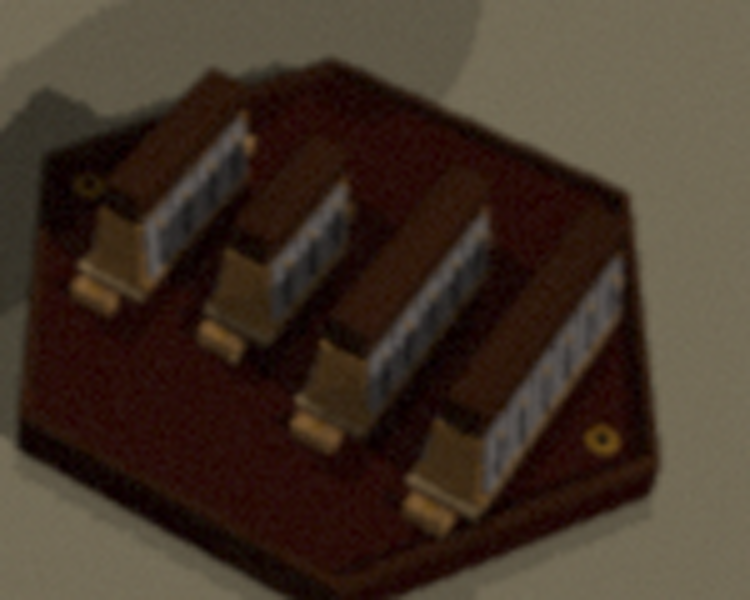

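```bash
python3 plan.py 579.5 91 118 168.2
```

```text
at [ 499.3 -144.5  194.2] yaw 168.24 t 33.98 grip 0.3986860699222426 [0.3 0.  0.3]
[-0.102, 0.823, 0.254, 0.001] rows>= 2.1
[-0.102, 0.823, 0.254, 0.001] rows>= 2.1
```

>>> carry_out([
  [-0.05,0.41,0.1,0,-0.2],
  [-0.102,0.823,0.254,0,-0.2],
  [-0.102,0.823,0.254,0,-0.2],
  [-0.102,0.823,0.254,0,-0.2],
])

```text
clock: 34.48
position: [0.5393, -0.0272, 0.1559]
ee_rot: [0.102, 0.995, -0.0, -0.0]
ft_force: [0.9, -0.5, 0.5]
grip_width: 0.399
grasp_force: 0.0
```

>>> carry_out([
  [-0.05,0.41,0.1,0,-0.2],
  [-0.102,0.823,0.254,0,-0.2],
  [-0.102,0.823,0.254,0,-0.2],
  [-0.102,0.823,0.254,0,-0.2],
  [-0.102,0.823,0.254,0,-0.2],
])

```text
clock: 35.1
position: [0.58, 0.088, 0.1188]
ee_rot: [0.104, 0.995, -0.0, 0.001]
ft_force: [-0.5, -0.5, -0.3]
grip_width: 0.397
grasp_force: 0.0
```

```bash
python3 plan.py 579.5 91 78 168.2
```

```text
at [580.   88.  118.8] yaw 168.01 t 35.1 grip 0.3968342461386685 [-0.5 -0.5 -0.3]
[0.007, 0.019, 0.272, -0.006] rows>= 0.7
```

>>> carry_out([
  [0,0.006,0.1,0,-0.2],
  [0,0.006,0.2,0,-0.2],
  [0,0.006,0.267,0,-0.2],
  [0,0.006,0.267,0,-0.2],
  [0,0.006,0.267,0,-1],
  [0,0.006,0.267,0,-1],
  [0,0.006,0.267,0,-1],
  [0,0.006,0.267,0,-1],
])

```text
clock: 36.1
position: [0.5799, 0.0914, 0.0782]
ee_rot: [0.103, 0.995, 0.0, 0.0]
ft_force: [-0.2, -0.6, -0.2]
grip_width: 0.198
grasp_force: 44.6
```

```bash
python3 seatchk.py 4; python3 plan.py 579.5 89.3 78 168.2
```

```text
scene 206 x [-11.6  41.1] y [-7.  12.4] z [71.  73.9] [592.8  85.9  61.2  24.5   7.1]
at [579.9  91.4  78.2] yaw 168.2 t 36.2 grip 0.19766786851642293 [-0.5 -0.2  1.5]
[-0.0, -0.014, 0.001, -0.0] rows>= 0.0
```

>>> carry_out([
  [0,0,-0.03,0,-1],
  [0,0,-0.03,0,-1],
  [0,-0.013,-0.03,0,-1],
  [0,-0.013,-0.03,0,-1],
  [0,-0.013,-0.015,0,-1],
  [0,-0.013,-0.005,0,-1],
  [0,-0.013,0,0,-1],
  [0,-0.013,0,0,-1],
])

```text
clock: 37.2
position: [0.5793, 0.0895, 0.0782]
ee_rot: [0.103, 0.995, 0.0, -0.0]
ft_force: [-2.8, 0.4, 4.3]
grip_width: 0.197
grasp_force: 45.1
```

```bash
python3 seatchk.py 4; python3 plan.py 579.5 89.3 78 168.2
```

```text
scene 212 x [-10.5  40.3] y [-8.6 10.5] z [70.8 73.8] [593.   87.5  54.2  21.  -10.2]
at [579.3  89.5  78.2] yaw 168.2 t 37.3 grip 0.19664122524704894 [-2.6 -1.1  5.1]
[-0.001, -0.001, 0.001, -0.0] rows>= 0.0
```

>>> carry_out([
  [0,0,0,0,-0.2],
  [0,0,0,0,-0.2],
  [0,0,0,0,-0.2],
  [0,0,0,0,-0.2],
  [0,0,-0.1,0,-0.2],
  [0,0,-0.28,0,-0.2],
  [0,0,-0.28,0,-0.2],
])

```text
clock: 38.17
position: [0.581, 0.0897, 0.123]
ee_rot: [0.103, 0.995, 0.001, 0.002]
ft_force: [-0.7, 0.7, 0.7]
grip_width: 0.399
grasp_force: 0.0
```

>>> carry_out([
  [0.1,-0.5,-0.3,0,-0.2],
  [0.2,-1,-0.5,0,-0.2],
  [0.2,-1,-0.5,0,-0.2],
  [0.2,-1,-0.5,0,-0.2],
  [0.2,-1,-0.5,0,-0.2],
])

```text
clock: 38.8
position: [0.5194, -0.0505, 0.1948]
ee_rot: [0.103, 0.995, 0.0, -0.0]
ft_force: [0.3, 0.4, -0.9]
grip_width: 0.396
grasp_force: 0.0
```

>>> carry_out([
  [0,-0.5,0,0,-0.2],
  [0,-0.7,0,0,-0.2],
  [0,-0.7,0,0,-0.2],
  [0,-0.7,0,0,-0.2],
])

```text
clock: 39.3
position: [0.4983, -0.1523, 0.1943]
ee_rot: [0.102, 0.995, 0.0, -0.001]
ft_force: [0.7, 0.6, 1.0]
grip_width: 0.401
grasp_force: 0.0
```

```bash
for i in 4 3 5 6; do echo $i; python3 seatchk.py $i; done; python3 -c "
from h import *
save(camera('top'),'t6.png')"
```

```text
4
top 269 x [-42.3  37. ] y [-8.2  9.3] z [71.6 74.2] [577.1  90.6  81.4  18.6 -12.1]
scene 337 x [-39.4  40.4] y [-7.9  9.5] z [70.7 73.1] [578.8  89.8  82.1  19.4 -12.7]
3
top 210 x [-33.1  27.8] y [-8.   9.8] z [71.6 74.3] [587.7 143.7  61.9  18.5 -11.9]
scene 277 x [-30.4  31.2] y [-7.8  9.7] z [70.7 72.9] [589.6 143.4  64.8  18.9 -11.9]
5
top 342 x [-51.   47.1] y [-7.9 10. ] z [71.4 74.1] [599.5 196.4  99.8  18.9 -12. ]
scene 450 x [-48.7  50.9] y [-7.8 10. ] z [70.8 72.9] [601.6 195.5 102.9  19.2 -11.9]
6
top 413 x [-60.8  55.2] y [-8.4  9.4] z [71.1 73.9] [609.8 249.4 118.8  19.8 -12.3]
scene 545 x [-57.8  59.4] y [-8.2  9.3] z [70.9 73. ] [611.9 248.5 120.3  18.8 -12. ]
```

View pics/t6.png

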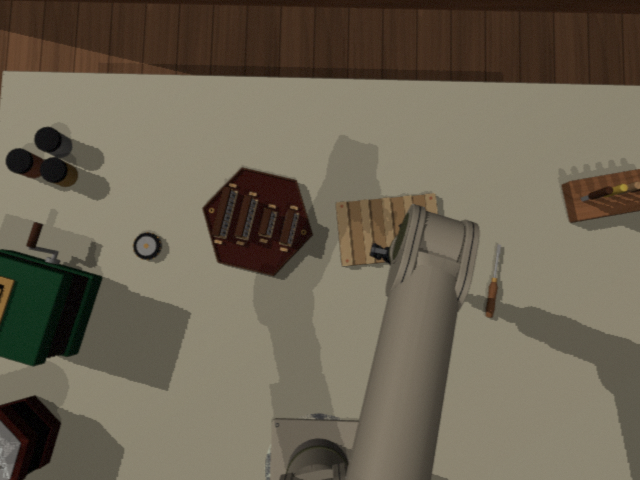

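All four blocks stand aligned on their seats in the pan (pixels 220–300, 190–245), within about 1 mm of centre. The pitch pipe (147,245) and the lifter (495,280) are untouched.

```bash
python3 -c "
from workcell import ticket
print(ticket.hand_in())"
```

```text
the job is handed in; nothing more can be done
None
```

I moved all four reed blocks to their matching seats in the pan, upright and about 1 mm from centre by the camera measurements. The job is handed in at about 40 s of robot time, and the hand-in reported no verdict.

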